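# Seat an ear cap on the pin of a sprung tacking jig and hold it down

## Task

Swing the jig's toggle clamp fully back over centre, out of the way. Then take the ear cap by its orange knob, work it along the jig's black slot until its bore drops over the locating pin and its hub lies flat on the sprung platen, and press it down so that the platen is pushed against its springs fully home. Finish like that, still pressing the cap down with the gripper and not letting go, and leave the cup, the wrench and the tin where they stand.

Things in the scene. Friction and masses are not known exactly. Their poses are not given: they have to be found in the camera images.
- jig: Jig fixed to the bench. Origin on the bench below the platen's middle; z up, x along the black slot, y towards the toggle clamp. Steel base 130 (x) by 190 (y from -65 to 125) by 16 mm; on it a sprung aluminium platen 110 (x) by 90 (y) mm, centred, top 40 mm above the bench when up. Two blue cheeks 78 mm high carry the clamp at y = 77 to 113, x within 20 mm.
- slot_mid (a point): Middle of the black slot marking (50 mm long in jig x, 16 wide) on the platen's top when up. A fixed brass locating pin, 12 mm thick, stands up in the slot on its centre line, at an unreported place 0 to 12 mm either way (jig x) from here. Its tip is 10 mm above this point, the top 4 mm tapering to 5 mm thick. It does not sink with the platen. The cap hides it.
- platen (a joint): How far the platen is pushed down, m: 0 up, 0.008 fully home on its stop. The cap's weight alone does not sink it; pressing the cap moves it from about 3 N and takes about 10 N fully home; it springs up again when let go.
- clamp (a joint): Angle of the toggle clamp, rad, a rigid L. 0: shut, arm (75 mm, 22 wide) level over the platen along jig -y, leaving no room for the cap, handle upright. Grows as the handle swings away from the platen (to jig +y) and the arm lifts; 1.9 fully back. By its weight it falls shut below about 0.5 and fully back beyond. Pushing the handle takes about 1 N.
- clamp_pivot (a point): Pivot of the clamp, on the jig at y = 95 mm, 60 mm above the bench; axis along jig x; frame parallel to the jig's. The handle reaches 110 mm from it: red grip 20 mm thick from 42 to 110 mm.
- cap: Round ear cap of a tin sculpture, about 0.26 kg, standing on its hub, z up; origin at the centre of its underside. Hub 68 mm wide, 20 high, with a blind centre bore from below 16 mm wide, 20 deep; above it a studded aluminium disc 84 mm wide, z = 20 to 28; on top an orange knob 22 mm thick, z = 28 to 61 mm. It may have swapped places with the cup.
- cup: Blue ceramic cup, 72 mm wide, 75 mm high, a bystander; origin at the centre of its underside.
- wrench: Steel wrench 150 mm long lying on the bench, a bystander; origin under its middle, x along it.
- tin: Tin with a yellow band, 66 mm wide, 90 mm high, a bystander; origin at the centre of its underside.
Mind the look-alikes: they are no part of the job. Leave any turquoise look-alike of the jig alone. Leave any green look-alike of the cap alone.

How it is judged:
On the way, in this order (a step that is already met when the one before it is completed fails the run):
1. the toggle clamp has been swung back over centre (value of joint clamp above 1.4 rad), for 0.2 s.
2. the cap has dropped over the pin, its hub flat on the platen (x of cap in the frame of jig between -0.019 and 0.019 m and y of cap in the frame of jig between -0.006 and 0.006 m and angle between cap's own z axis and vertical below 0.08 rad and z of cap in the frame of jig below 0.0425 m), for 0.1 s.
At the end, for the whole second after the job is handed in: Clamp back (over 1.4 rad); cap on the pin, upright within 0.08 rad, within 6 mm of the slot line and 19 mm of its middle, underside less than 36.5 mm above the bench; platen down more than 5.5 of its 8 mm; the robot still touching the cap with over 3 N (value of joint clamp above 1.4 rad and x of cap in the frame of jig between -0.019 and 0.019 m and y of cap in the frame of jig between -0.006 and 0.006 m and angle between cap's own z axis and vertical below 0.08 rad and z of cap in the frame of jig below 0.0365 m and value of joint platen above 0.0055 m and contact force between any of the fingers, the arm and cap above 3 N); the arm keeps its last pose, push and grip.
It fails at once if the cup was moved by more than 30 mm or tipped (distance of cup from where it was at the start of the episode above 0.03 m or angle between cup's own z axis and vertical above 0.5 rad).
It fails at once if the wrench was moved by more than 30 mm or tipped (distance of wrench from where it was at the start of the episode above 0.03 m or angle between wrench's own z axis and vertical above 0.5 rad).
It fails at once if the tin was moved by more than 30 mm or tipped (distance of tin from where it was at the start of the episode above 0.03 m or angle between tin's own z axis and vertical above 0.5 rad).
It also fails if it takes over 51 s, if anything falls off the work surface, if the arm or the gripper's body presses on something with over 40 N, if the wrist force passes 120 N, or if a joint passes its speed limit or range.

## Robot

A 6-joint arm with a two-finger parallel gripper is mounted at the origin on the work surface. World frame = base frame: x ahead of the robot, y to its left, z up, the work surface at z = 0. Lengths are in m, angles in rad, forces in N, time in s.
With the tool pointing down it reaches from about 0.35 to 0.95 m from the base axis. Payload 17.4 kg.
Tool frame: the origin (TCP) lies between the finger pads; the fingertips stand 22 mm ahead of it and the grasp point (between the pads) lies 3 mm ahead of it (manip.finger_overhang is the z of the fingertips in the tool frame, in m); z points along the fingers, y is the line along which they close (so a half turn about z gives the same grasp; the last joint's range is limited). The gripper opens to 93 mm and grips with 3 to 60 N. Pads are 15 mm wide; open, the fingers measure 128 mm over their backs; the gripper's body (75 mm by 188 mm) begins 65 mm behind the grasp point.
Start: joints at [-1.217, 0.116, 1.442, -0, 1.584, -0.038], TCP at [0.258, -0.624, 0.241] pointing down, gripper open.
Joint ranges: [-2.83, 2.83], [-0.83, 2.19], [0.07, 2.5], [-1.14, 4.28], [0.01, 3], [-2.97, 2.97]. Speed limits (rad/s): [1.89, 1.89, 2.22, 3.14, 3.14, 3.14].

## Interface

Orientations are given as a unit quaternion [w, x, y, z].
In Python, from station import manip gives the robot as it stands.
- The arm moves only by the tool move_arm, never from a script. Its argument "moves" is a list of rows, each an object with "fingers": the opening, from 0 (shut) to 1 (fully open); "dp": the shift along the tool's x, y, z in cm, a list of three; "roll": the turn about the tool's z in rad. In form: [{"fingers": fingers, "dp": [x, y, z], "roll": roll}, ...]. A call has 1 to 20 rows; each row is the pose to reach, as a shift and turn from the pose commanded when the call began, along the tool's axes at that moment; what a row does not reach only later rows make up. A row lasts 1/10 s, in which the tool goes at most 50 mm and 8.59 degrees, less where a joint would pass 70% of its speed; a pose out of reach is approached as far as the arm can. A call with a gripper value outside its range is refused whole. The fingers move at their own pace and stop on an object; "newtons" is the grip in N (left out, the last holds). Time passes only in rows, so rows that repeat a pose let the fingers close. It gives the time, the measured TCP pose, the force, the opening and the grip force at its end, in the units of the state.
- manip.observe(): the state, without advancing time (a new reading comes with each control period).
- manip.read_camera(name): name is "scene" or "top" or "wrist"; returns a dict with "pixels" (420x560x3 uint8, blue, green, red), "fx", "fy", "cx", "cy" (pixels), "rvec" (rotation vector, rad) and "tvec" (3), from world to camera coordinates, as OpenCV has them. Camera axes: x right, y down, z forward; pixel columns grow to the right and rows downward; lengths in m; the calibration is good to about 2 mm. A picture is of the moment at which its call begins. There is no depth.
- manip.finish_job(): hands the job in; it is judged then, once.
The state is a dict: "t": time; "joint_positions": joint angles; "qvel": joint speeds; "tau": joint torques, N m; "tcp_pos": TCP position; "ee_rot": TCP orientation; "force": force on the tool from outside, world axes, zero at the start; "torque": the same for the moment, N m; "grip_width": finger opening in m; "grip_force": force on a finger pad.
Only numpy, scipy, OpenCV 4.12 (cv2) and the standard library are available. Lean on these libraries where they do the work, as an engineer would, in place of code of your own. Each camera call takes 0.05 s, during which the arm holds its last target. There are 200 camera calls.

## Working session

There is one attempt and no reset: what is moved stays moved. The work goes in short steps, Python scripts to look and compute and a tool call to move; the robot and the scene stay as the last step left them, time stands still between calls to the robot, and variables do not carry over. Pictures are saved under pics/ and viewed, at most 10 in all, crops included, and the job is handed in when it is done.

Besides the shell and the picture viewer there is one more tool, called after "Emit:" by a JSON object that holds its "api" and its "payload", one argument or row to a line. move_arm: Moves the arm, as the interface text tells. Its arguments: {"type":"object","properties":{"moves":{"type":"array"},"newtons":{"type":"number"}},"required":["moves"]}

```bash
ls; mkdir -p pics; python3 - <<'E'
from station import manip
import cv2
o=manip.observe();print(o['t'],o['tcp_pos'],o['ee_rot'],o['force'],o['grip_width'])
for n in("scene","top"):
    c=manip.read_camera(n);cv2.imwrite(f"pics/{n}0.png",c["pixels"]);print(n,c['fx'],c['fy'],c['cx'],c['cy'],c['rvec'],c['tvec'])
E
```

```text
pics
0.0 [ 0.25766189 -0.62367966  0.23989222] [-5.88198474e-04  9.80875155e-01  1.94637036e-01 -8.67353858e-05] [-0.2156994   0.48119678 -0.22966072] 0.0929895309063442
scene 439.1142111320144 439.1142111320144 277.2463039772799 215.24092452289744 [ 1.55343648  1.74082125 -0.89673477] [ 0.07049116 -0.24682558  1.43825463]
top 438.86951356938357 438.86951356938357 275.21648195476786 210.07055493176884 [ 2.186457   -2.1840613   0.12130281] [-0.04868169  0.53462872  0.86399022]
```

View pics/scene0.png

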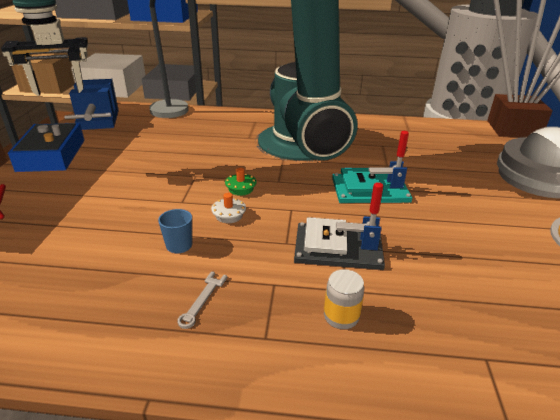

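View pics/top0.png

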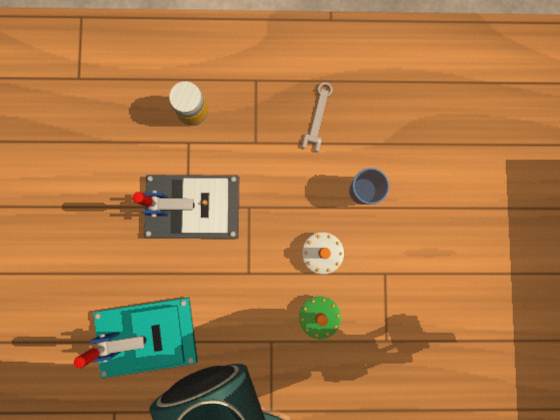

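Scene view: candidate caps are the white/silver studded disc (scene 228,210; top 323,253) and the green one (scene 240,185; top 320,317). The silver one fits, since green is the look-alike. Candidate jigs are the dark base with a pale platen (top 205,205) and the turquoise one (top 150,340). The dark one fits. Next I confirm both in an enlarged crop and measure.

```bash
cat > h.py <<'E'
import numpy as np,cv2
from station import manip
def ray(c,uv,z):
    K=np.array([[c['fx'],0,c['cx']],[0,c['fy'],c['cy']],[0,0,1]])
    R=cv2.Rodrigues(np.array(c['rvec'],float))[0];C=-R.T@np.ravel(c['tvec'])
    d=(np.linalg.inv(K)@np.c_[np.reshape(uv,(-1,2)),np.ones(len(np.reshape(uv,(-1,2))))].T).T@R
    return C+d*((z-C[2])/d[:,2])[:,None]
def proj(c,p):
    K=np.array([[c['fx'],0,c['cx']],[0,c['fy'],c['cy']],[0,0,1]])
    return cv2.projectPoints(np.array(p,float).reshape(-1,1,3),np.array(c['rvec'],float),np.array(c['tvec'],float),K,None)[0][:,0]
def blob(m,box):
    x0,y0,x1,y1=box;k=np.zeros(m.shape[:2],np.uint8);k[y0:y1,x0:x1]=m[y0:y1,x0:x1].astype(np.uint8)*255
    return max(cv2.findContours(k,cv2.RETR_EXTERNAL,cv2.CHAIN_APPROX_NONE)[0],key=cv2.contourArea)
E
python3 - <<'E'
from h import *
c=manip.read_camera("top");im=c['pixels'];hsv=cv2.cvtColor(im,cv2.COLOR_BGR2HSV)
H,S,V=cv2.split(hsv)
pl=blob((S<70)&(V>140),(182,165,240,245));r=cv2.minAreaRect(pl);print('platen px',r)
print('base mask',cv2.minAreaRect(b:=blob((S<110)&(H*0+V<110),(135,160,250,250))))
print('base world',ray(c,cv2.boxPoints(cv2.minAreaRect(b)),0.016).round(4).tolist())
print('platen world',ray(c,cv2.boxPoints(r),0.04).round(4).tolist())
sl=blob(V<60,(196,185,214,225));q=cv2.minAreaRect(sl);print('slot',q,ray(c,q[0],.04).round(4))
cp=blob((S<90)&(V>90),(295,225,355,280));e=cv2.fitEllipse(cv2.convexHull(cp));print('cap',e,ray(c,e[0],.028).round(4))
kn=blob((S>190)&(H<14)&(V>150),(310,240,336,265));e=cv2.minAreaRect(kn);print('knob',e,ray(c,e[0],.061).round(4))
rd=blob((S>150)&((H<6)|(H>174))&(V>80),(120,180,158,215));e=cv2.minAreaRect(rd);print('red',e)
a=cv2.resize(im[160:280,125:365],None,fx=3.3,fy=3.3,interpolation=cv2.INTER_CUBIC);cv2.imwrite("pics/crop1.png",a)
E
```

```text
platen px ((204.5, 205.0), (54.0, 45.0), 90.0)
base mask ((190.0535125732422, 206.39747619628906), (95.93402862548828, 62.74930191040039), 0.9877604246139526)
base world [[0.4804, 0.2218, 0.016], [0.6086, 0.2231, 0.016], [0.6059, 0.0271, 0.016], [0.4772, 0.0283, 0.016]]
platen world [[0.5971, 0.1381, 0.04], [0.5974, 0.0486, 0.04], [0.4896, 0.0475, 0.04], [0.4895, 0.1361, 0.04]]
slot ((204.0, 210.0), (6.0, 12.0), 0.0) [[0.5331 0.0935 0.04  ]]
cap ((322.6648254394531, 252.8350830078125), (41.17327880859375, 41.56249237060547), 135.26881408691406) [[ 0.4485 -0.1431  0.028 ]]
knob ((323.1890563964844, 252.70120239257812), (9.386679649353027, 6.625892639160156), 83.6598129272461) [[ 0.449  -0.1399  0.061 ]]
red ((142.65000915527344, 198.55001831054688), (20.5548038482666, 10.751745223999023), 18.434946060180664)
```

View pics/crop1.png

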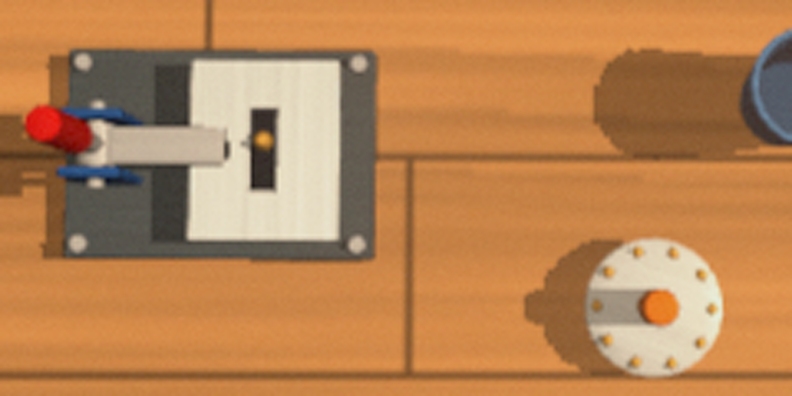

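The crop confirms the silver studded cap with orange knob (crop 654,307) and the dark jig. Its slot is at about (264,149), with the brass pin tip at about (263,139), so slightly +x of the middle. I'm moving to a waypoint ahead of the handle.

Emit:
{"api": "move_arm", "payload": {
  "moves": [
    {"fingers":0,"dp":[54,-56,0],"roll":0.39},
    {"fingers":0,"dp":[54,-56,0],"roll":0.39},
    {"fingers":0,"dp":[54,-56,0],"roll":0.39},
    {"fingers":0,"dp":[54,-56,0],"roll":0.39},
    {"fingers":0,"dp":[54,-56,0],"roll":0.39},
    {"fingers":0,"dp":[54,-56,0],"roll":0.39},
    {"fingers":0,"dp":[54,-56,0],"roll":0.39},
    {"fingers":0,"dp":[54,-56,0],"roll":0.39},
    {"fingers":0,"dp":[54,-56,0],"roll":0.39},
    {"fingers":0,"dp":[54,-56,0],"roll":0.39},
    {"fingers":0,"dp":[54,-56,0],"roll":0.39},
    {"fingers":0,"dp":[54,-56,0],"roll":0.39},
    {"fingers":0,"dp":[54,-56,0],"roll":0.39},
    {"fingers":0,"dp":[54,-56,0],"roll":0.39},
    {"fingers":0,"dp":[54,-56,0],"roll":0.39},
    {"fingers":0,"dp":[54,-56,0],"roll":0.39},
    {"fingers":0,"dp":[54,-56,0],"roll":0.39},
    {"fingers":0,"dp":[54,-56,0],"roll":0.39},
    {"fingers":0,"dp":[54,-56,0],"roll":0.39},
    {"fingers":0,"dp":[54,-56,0],"roll":0.39}
  ],
  "newtons": 20
}}

```text
t: 2.15
tcp_pos: [0.5428, 0.0989, 0.2408]
ee_rot: [0.0, 1.0, 0.0, 0.0]
force: [-0.8, 0.3, 0.1]
grip_width: 0.0003
grip_force: 0.0
```

Emit:
{"api": "move_arm", "payload": {
  "moves": [
    {"fingers":0,"dp":[0,0,4],"roll":0},
    {"fingers":0,"dp":[0,0,8.4],"roll":0},
    {"fingers":0,"dp":[0,-2,8.4],"roll":0},
    {"fingers":0,"dp":[0,-4,8.4],"roll":0},
    {"fingers":0,"dp":[0,-6,8.4],"roll":0},
    {"fingers":0,"dp":[0,-8,8.4],"roll":0},
    {"fingers":0,"dp":[0,-10,8.4],"roll":0},
    {"fingers":0,"dp":[0,-12,8.4],"roll":0},
    {"fingers":0,"dp":[0,-14,8.4],"roll":0},
    {"fingers":0,"dp":[0,-14.5,8.4],"roll":0},
    {"fingers":0,"dp":[0,-14.5,4],"roll":0},
    {"fingers":0,"dp":[0,-14.5,0],"roll":0},
    {"fingers":0,"dp":[0,-10,0],"roll":0},
    {"fingers":1,"dp":[0,0,0],"roll":0},
    {"fingers":1,"dp":[0,5,0],"roll":0},
    {"fingers":1,"dp":[0,10,0],"roll":0},
    {"fingers":1,"dp":[0,10,0],"roll":0}
  ]
}}

```text
t: 3.85
tcp_pos: [0.5424, -0.003, 0.241]
ee_rot: [0.0, 1.0, 0.0, 0.0]
force: [1.6, 0.7, 0.6]
grip_width: 0.0277
grip_force: 0.0
```

```bash
python3 - <<'E'
from h import *
o=manip.observe();print(o['tcp_pos'],o['force'])
c=manip.read_camera("top");im=c['pixels'];cv2.imwrite("pics/top1.png",im)
s=manip.read_camera("scene");cv2.imwrite("pics/scene1.png",s['pixels'])
f=lambda a:cv2.resize(a,None,fx=4,fy=4,interpolation=cv2.INTER_CUBIC)
a=f(im[160:250,130:245]);b=f(s['pixels'][175:270,290:390]);h=max(a.shape[0],b.shape[0])
p=lambda x:np.vstack([x,np.zeros((h-x.shape[0],x.shape[1],3),np.uint8)])
w=np.hstack([p(a),p(b)]);w=cv2.resize(w,None,fx=.92,fy=.92);print(w.shape);cv2.imwrite("pics/c2.png",w)
g=cv2.cvtColor(im,cv2.COLOR_BGR2HSV);H,S,V=cv2.split(g)
pin=blob((S>120)&(V>90)&(H>8)&(H<32),(197,190,214,222));print('pin',cv2.minAreaRect(pin),ray(c,cv2.minAreaRect(pin)[0],.049).round(4))
print(V[186:224,205].tolist());print(V[211,192:218].tolist())
E
```

```text
[ 0.54237383 -0.00300746  0.24101462] [1.55936142 0.73678334 0.64694723]
(350, 791, 3)Traceback (most recent call last):
  File "<stdin>", line 10, in <module>
  File "h.py", line 13, in blob
    return max(cv2.findContours(k,cv2.RETR_EXTERNAL,cv2.CHAIN_APPROX_NONE)[0],key=cv2.contourArea)
ValueError: max() iterable argument is empty
```

View pics/c2.png

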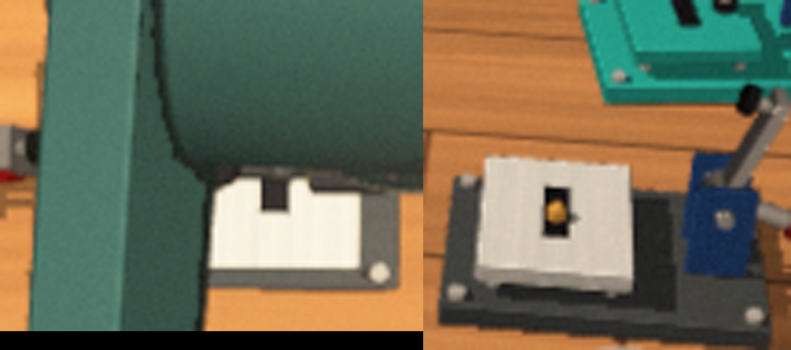

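The clamp is fully back: its arm is up and its handle is down behind the blue cheeks. The pin is visible in the slot in the scene crop at (556,212). I refine slot and pin from both views.

```bash
python3 - <<'E'
from h import *
for n,f,bx in(("top","top0",(194,180,216,230)),("scene","scene1",(305,205,352,258))):
    c=manip.read_camera(n);im=cv2.imread(f"pics/{f}.png");H,S,V=cv2.split(cv2.cvtColor(im,cv2.COLOR_BGR2HSV))
    x0,y0,x1,y1=bx;m=np.zeros(V.shape,bool);m[y0:y1,x0:x1]=1
    W=m&(V>130)&(S<80)
    pin=m&(S>140)&(V>80)&(H>8)&(H<32)
    if n=="scene":
        hull=cv2.convexHull(blob(W,bx)); k=np.zeros(V.shape,np.uint8);cv2.fillConvexPoly(k,hull,255);k=cv2.erode(k,np.ones((5,5)))>0;pin&=k
    else:k=m
    sl=(k&(V<100)&(S<150))|pin
    b=blob(cv2.morphologyEx(sl.astype(np.uint8),cv2.MORPH_OPEN,np.ones((3,3)))>0,bx);q=cv2.boundingRect(b)
    w=ray(c,b.reshape(-1,2),.04)
    print(n,'slot',q,'world min/max',w.min(0).round(4),w.max(0).round(4),'mid',((w.min(0)+w.max(0))/2).round(4))
    p=np.argwhere(pin)[:,::-1];print(' pin',len(p),p.mean(0),ray(c,p.mean(0),.047).round(4), 'top',p[:,1].min())
c=manip.read_camera("scene");im=cv2.imread("pics/scene1.png");H,S,V=cv2.split(cv2.cvtColor(im,cv2.COLOR_BGR2HSV))
kn=blob((S>190)&(H<14)&(V>120),(218,190,240,212));r=cv2.boundingRect(kn);print('knob',r,'axis at top', ray(c,(r[0]+r[2]/2-.5,r[1]+2),.061).round(4))
cp=blob((S<90)&(V>90),(205,195,252,225));e=cv2.fitEllipse(cv2.convexHull(cp));print('cap',e,ray(c,e[0],.028).round(4))
# white platen outline in scene
pl=blob((S<80)&(V>130),(295,205,352,262));ap=cv2.approxPolyDP(cv2.convexHull(pl),4,True)[:,0];print(ap.tolist(),ray(c,ap,.04).round(4).tolist())
E
```

```text
top slot (201, 193, 7, 24) world min/max [0.5212 0.0874 0.04  ] [0.5671 0.0999 0.04  ] mid [0.5442 0.0936 0.04  ]
 pin 29 [204.5862069  202.06896552] [[0.5482 0.0915 0.047 ]] top 199
scene slot (323, 230, 7, 9) world min/max [0.5405 0.087  0.04  ] [0.5705 0.1003 0.04  ] mid [0.5555 0.0936 0.04  ]
 pin 30 [325.6        232.16666667] [[0.5583 0.0924 0.047 ]] top 229
knob (223, 193, 10, 15) axis at top [[ 0.4594 -0.1415  0.061 ]]
cap ((228.23336791992188, 210.0111083984375), (24.44591522216797, 34.71443176269531), 88.34343719482422) [[ 0.4737 -0.1385  0.028 ]]
[[307, 218], [345, 220], [345, 253], [305, 250]] [[0.5001, 0.0497, 0.04], [0.497, 0.136, 0.04], [0.6155, 0.1335, 0.04], [0.616, 0.0514, 0.04]]
```

```bash
python3 - <<'E'
from h import *
o=manip.observe();print(o['t'],o['joint_positions'],o['tcp_pos'],o['ee_rot'],manip.finger_overhang)
c=manip.read_camera("top");im=c['pixels'];H,S,V=cv2.split(cv2.cvtColor(im,cv2.COLOR_BGR2HSV))
cp=blob((S<90)&(V>90),(295,225,355,280));e=cv2.fitEllipse(cv2.convexHull(cp));print('cap',e,ray(c,e[0],.028).round(4))
kn=(S>190)&(H<14)&(V>100);p=np.argwhere(kn[238:268,308:340])+[238,308]
print('knob px',len(p),p.mean(0)[::-1],p.min(0),p.max(0),ray(c,p.mean(0)[::-1],.058).round(4))
g=blob((S>100)&(H>40)&(H<75),(290,285,350,350));print('green',ray(c,cv2.minEnclosingCircle(g)[0],.028).round(3))
E
```

```text
4.1 [-4.85098612e-02 -1.73843530e-01  1.72503683e+00  1.88218332e-04
  1.59017070e+00  1.52209716e+00] [ 0.54292766 -0.00077517  0.24078868] [-8.84254902e-05  9.99999984e-01  9.64864844e-05  1.18764784e-04] 0.022
cap ((300.833251953125, 251.9350128173828), (54.65298080444336, 85.83963775634766), 92.361328125) [[ 0.4503 -0.0993  0.028 ]]
knob px 15 [320.86666667 252.46666667] [248 319] [257 323] [[ 0.4495 -0.1358  0.058 ]]
green [[ 0.322 -0.135  0.028]]
```

Emit:
{"api": "move_arm", "payload": {
  "moves": [
    {"fingers":0.75,"dp":[-9.4,14.1,0],"roll":-0.15},
    {"fingers":0.75,"dp":[-9.4,14.1,0],"roll":-0.3},
    {"fingers":0.75,"dp":[-9.4,14.1,0],"roll":-0.45},
    {"fingers":0.75,"dp":[-9.4,14.1,0],"roll":-0.6},
    {"fingers":0.75,"dp":[-9.4,14.1,0],"roll":-0.75},
    {"fingers":0.75,"dp":[-9.4,14.1,0],"roll":-0.9},
    {"fingers":0.75,"dp":[-9.4,14.1,0],"roll":-1.05},
    {"fingers":0.75,"dp":[-9.4,14.1,0],"roll":-1.2},
    {"fingers":0.75,"dp":[-9.4,14.1,0],"roll":-1.35},
    {"fingers":0.75,"dp":[-9.4,14.1,3],"roll":-1.5},
    {"fingers":0.75,"dp":[-9.4,14.1,6],"roll":-1.57},
    {"fingers":0.75,"dp":[-9.4,14.1,9],"roll":-1.57},
    {"fingers":0.75,"dp":[-9.4,14.1,9],"roll":-1.57},
    {"fingers":0.75,"dp":[-9.4,14.1,9],"roll":-1.57}
  ]
}}

```text
t: 5.55
tcp_pos: [0.4497, -0.1406, 0.1514]
ee_rot: [-0.0, 0.706, 0.708, -0.0]
force: [-0.4, -0.3, -0.3]
grip_width: 0.0701
grip_force: 0.0
```

```bash
python3 - <<'E'
from h import *
o=manip.observe();print(o['t'],o['tcp_pos'],o['ee_rot'],o['force'],o['grip_width'])
c=manip.read_camera("wrist");im=c['pixels'];cv2.imwrite("pics/w1.png",im);H,S,V=cv2.split(cv2.cvtColor(im,cv2.COLOR_BGR2HSV))
kn=blob((S>170)&(H<14)&(V>100),(0,0,560,420));e=cv2.minEnclosingCircle(kn);print(e,cv2.boundingRect(kn),ray(c,e[0],.061).round(4))
print('tcp proj',proj(c,o['tcp_pos']),'cap est',proj(c,[.449,-.142,.061]))
t=manip.read_camera("top");R,S_,V_=cv2.split(cv2.cvtColor(t['pixels'],cv2.COLOR_BGR2HSV))
im=t['pixels'];x0,y0,x1,y1=194,180,216,230
m=np.zeros(V_.shape,bool);m[y0:y1,x0:x1]=1
p=np.argwhere(m&(S_>140)&(V_>80)&(R>8)&(R<32))[:,::-1];print('pin',len(p),p.mean(0) if len(p) else 0,ray(t,p.mean(0),.047).round(4) if len(p) else 0)
E
```

```text
5.55 [ 0.44968094 -0.14063089  0.15144834] [-1.13715316e-04  7.06468078e-01  7.07744898e-01 -2.63023752e-05] [-0.37702079 -0.32434083 -0.26401307] 0.07008774313356884
((140.09375, 208.5), 16.101613998413086) (124, 198, 33, 24) [[ 0.3319 -0.1292  0.061 ]]
tcp proj [[281.0109011  276.72111634]] cap est [[280.69508053 223.24075662]]
pin 28 [204.57142857 202.21428571] [[0.5479 0.0916 0.047 ]]
```

View pics/w1.png

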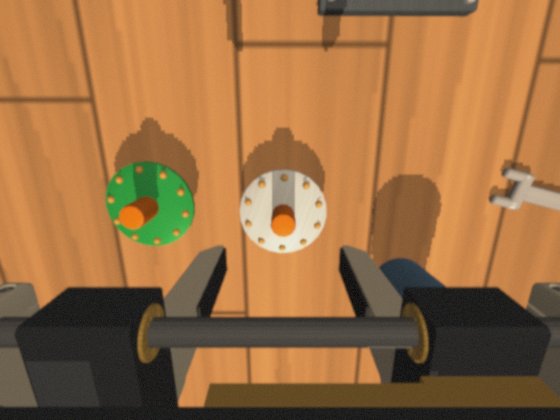

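The wrist view shows the silver cap (283,210) with its knob top (283,226) between the fingers, and the green one off to the left at (150,203). I measure the offset numerically.

```bash
python3 - <<'E'
from h import *
c=manip.read_camera("wrist");im=c['pixels'];H,S,V=cv2.split(cv2.cvtColor(im,cv2.COLOR_BGR2HSV))
kn=blob((S>170)&(H<14)&(V>190),(262,198,304,245));e=cv2.minEnclosingCircle(kn);b=cv2.boundingRect(kn);print(e,b)
print(ray(c,(b[0]+b[2]/2-.5,b[1]+b[3]-.5-b[2]/2),.061).round(4))
d=blob((S<90)&(V>90),(232,160,335,256));q=cv2.fitEllipse(cv2.convexHull(d));print(q,ray(c,q[0],.028).round(4))
E
```

```text
((282.0, 223.0), 11.401854515075684) (271, 214, 23, 18)
[[ 0.4508 -0.1401  0.061 ]]
((281.8168640136719, 209.54075622558594), (83.53118133544922, 86.45379638671875), 89.20317077636719) [[ 0.4506 -0.1411  0.028 ]]
```

Emit:
{"api": "move_arm", "payload": {
  "moves": [
    {"fingers":0.75,"dp":[0,0.1,3],"roll":0},
    {"fingers":0.75,"dp":[0,0.1,6],"roll":0},
    {"fingers":0.75,"dp":[0,0.1,8.5],"roll":0},
    {"fingers":0.75,"dp":[0,0.1,9.8],"roll":0},
    {"fingers":0.75,"dp":[0,0.1,9.8],"roll":0},
    {"fingers":0,"dp":[0,0.1,9.8],"roll":0},
    {"fingers":0,"dp":[0,0.1,9.8],"roll":0},
    {"fingers":0,"dp":[0,0.1,9.8],"roll":0},
    {"fingers":0,"dp":[0,0.1,9.8],"roll":0},
    {"fingers":0,"dp":[0,0.1,9.8],"roll":0},
    {"fingers":0,"dp":[0,0.1,9.8],"roll":0},
    {"fingers":0,"dp":[0,0.1,9.8],"roll":0},
    {"fingers":0,"dp":[0,0.1,9.8],"roll":0}
  ],
  "newtons": 50
}}

```text
t: 7.0
tcp_pos: [0.4504, -0.1413, 0.0527]
ee_rot: [-0.0, 0.707, 0.707, -0.0]
force: [-0.7, 0.1, 2.1]
grip_width: 0.021
grip_force: 50.0
```

Emit:
{"api": "move_arm", "payload": {
  "moves": [
    {"fingers":0,"dp":[0,0,-4],"roll":0},
    {"fingers":0,"dp":[0,0,-8],"roll":0},
    {"fingers":0,"dp":[3,1.3,-8],"roll":0},
    {"fingers":0,"dp":[7,3,-8],"roll":0},
    {"fingers":0,"dp":[11,4.7,-8],"roll":0},
    {"fingers":0,"dp":[15,6.4,-8],"roll":0},
    {"fingers":0,"dp":[19,8,-8],"roll":0},
    {"fingers":0,"dp":[22,9.4,-8],"roll":0},
    {"fingers":0,"dp":[23.6,10,-8],"roll":0},
    {"fingers":0,"dp":[23.6,10,-8],"roll":0},
    {"fingers":0,"dp":[23.6,10,-8],"roll":0},
    {"fingers":0,"dp":[23.6,10,-8],"roll":0},
    {"fingers":0,"dp":[23.6,10,-8],"roll":0}
  ]
}}

```text
t: 8.3
tcp_pos: [0.55, 0.0939, 0.1327]
ee_rot: [0.0, 0.707, 0.707, 0.0]
force: [0.1, -0.4, -3.5]
grip_width: 0.0213
grip_force: 50.0
```

```bash
python3 - <<'E'
from h import *
o=manip.observe();print(o['t'],o['tcp_pos'],o['ee_rot'],o['force'],o['grip_width'])
a=manip.read_camera("scene")['pixels'][130:280,270:420];b=manip.read_camera("wrist")['pixels'];c=manip.read_camera("wrist")
w=np.hstack([cv2.resize(a,(400,400),interpolation=cv2.INTER_CUBIC),cv2.resize(b,(400,300))[0:300] if 0 else cv2.resize(b[:, 70:490],(400,400))]);cv2.imwrite("pics/c3.png",w)
im=c['pixels'];H,S,V=cv2.split(cv2.cvtColor(im,cv2.COLOR_BGR2HSV))
d=(S<60)&(V>150);print('jig expected slot px',proj(c,[[.546,.0945,.04],[.546,.1895,.06]]))
E
```

```text
8.3 [0.54999148 0.09386818 0.13273515] [7.85222371e-05 7.07192472e-01 7.07021075e-01 1.81298230e-05] [ 0.06462969 -0.44898016 -3.4798408 ] 0.021288135897787202
jig expected slot px [[276.67057317 220.32374992]
 [275.38552257 100.20760268]]
```

View pics/c3.png

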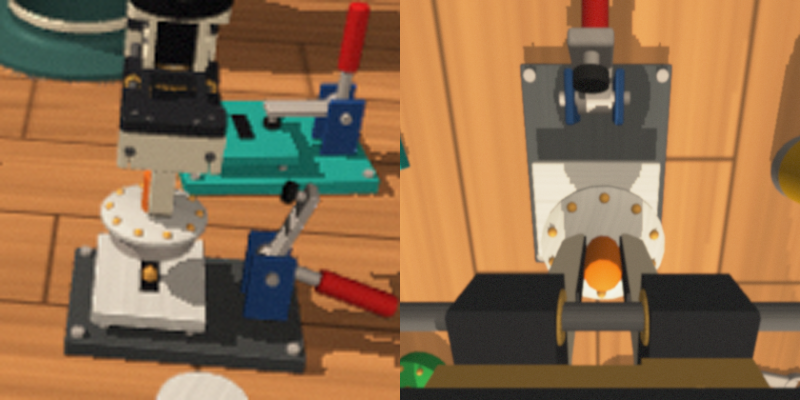

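The cap is held level over the jig. In the scene half, the slot and pin show just under it at (150,275). In the wrist half, the cap centre (603,240) is slightly to +x of the jig's mid line (597). I lower it gently.

Emit:
{"api": "move_arm", "payload": {
  "moves": [
    {"fingers":0,"dp":[0,0,1],"roll":0},
    {"fingers":0,"dp":[0,0,2],"roll":0},
    {"fingers":0,"dp":[0,0,2.6],"roll":0},
    {"fingers":0,"dp":[0,0,2.9],"roll":0},
    {"fingers":0,"dp":[0,0,3.1],"roll":0},
    {"fingers":0,"dp":[0,0,3.2],"roll":0},
    {"fingers":0,"dp":[0,0,3.3],"roll":0},
    {"fingers":0,"dp":[0,0,3.4],"roll":0},
    {"fingers":0,"dp":[0,0,3.4],"roll":0}
  ]
}}

```text
t: 9.35
tcp_pos: [0.5502, 0.0949, 0.0987]
ee_rot: [0.0, 0.707, 0.707, 0.0]
force: [0.3, 0.4, -3.0]
grip_width: 0.021
grip_force: 50.0
```

The cap's underside is at about 46 mm, below the pin tip, with no contact force, so the bore is over the pin. Down to the platen, then settle.

Emit:
{"api": "move_arm", "payload": {
  "moves": [
    {"fingers":0,"dp":[0,0,0.2],"roll":0},
    {"fingers":0,"dp":[0,0,0.4],"roll":0},
    {"fingers":0,"dp":[0,0,0.55],"roll":0},
    {"fingers":0,"dp":[0,0,0.6],"roll":0},
    {"fingers":0,"dp":[0,0,0.6],"roll":0},
    {"fingers":0,"dp":[0,0,0.6],"roll":0},
    {"fingers":0,"dp":[0,0,0.6],"roll":0}
  ]
}}

```text
t: 10.05
tcp_pos: [0.5502, 0.0948, 0.0927]
ee_rot: [0.0, 0.707, 0.707, 0.0]
force: [-2.1, -0.4, -1.3]
grip_width: 0.021
grip_force: 50.0
```

Emit:
{"api": "move_arm", "payload": {
  "moves": [
    {"fingers":0,"dp":[0,0,0.2],"roll":0},
    {"fingers":0,"dp":[0,0,0.4],"roll":0},
    {"fingers":0,"dp":[0,0,0.6],"roll":0},
    {"fingers":0,"dp":[0,0,0.75],"roll":0},
    {"fingers":0,"dp":[0,0,0.75],"roll":0},
    {"fingers":0,"dp":[0,0,0.75],"roll":0}
  ],
  "newtons": 60
}}

```text
t: 10.65
tcp_pos: [0.5504, 0.0949, 0.0857]
ee_rot: [0.0, 0.707, 0.707, 0.0]
force: [-4.5, -0.9, 8.4]
grip_width: 0.0211
grip_force: 60.0
```

Emit:
{"api": "move_arm", "payload": {
  "moves": [
    {"fingers":0,"dp":[0,-0.05,0],"roll":0},
    {"fingers":0,"dp":[0,-0.1,0],"roll":0},
    {"fingers":0,"dp":[0,-0.1,0.1],"roll":0},
    {"fingers":0,"dp":[0,-0.1,0.2],"roll":0},
    {"fingers":0,"dp":[0,-0.1,0.2],"roll":0},
    {"fingers":0,"dp":[0,-0.1,0.2],"roll":0}
  ]
}}

```text
t: 11.25
tcp_pos: [0.5503, 0.0949, 0.0847]
ee_rot: [0.001, 0.707, 0.707, 0.001]
force: [-1.0, -1.3, 13.1]
grip_width: 0.0214
grip_force: 60.0
```

```bash
python3 - <<'E'
from h import *
o=manip.observe();print(o['t'],o['tcp_pos'],o['ee_rot'],o['force'],o['grip_width'])
a=manip.read_camera("scene")['pixels'][130:280,270:420];b=manip.read_camera("wrist")['pixels']
w=np.hstack([cv2.resize(a,(400,400),interpolation=cv2.INTER_CUBIC),cv2.resize(b[:, 70:490],(400,400))]);cv2.imwrite("pics/c4.png",w)
o=manip.observe();print(o['t'],o['tcp_pos'],o['force'])
E
```

```text
11.25 [0.55026276 0.09486696 0.08469754] [0.00101833 0.70676117 0.70745053 0.00116554] [-0.98581367 -1.26786539 13.10284648] 0.021408379194912428
11.35 [0.55025829 0.09487037 0.08468416] [-0.33602719 -1.32639083 13.26785329]
```

View pics/c4.png

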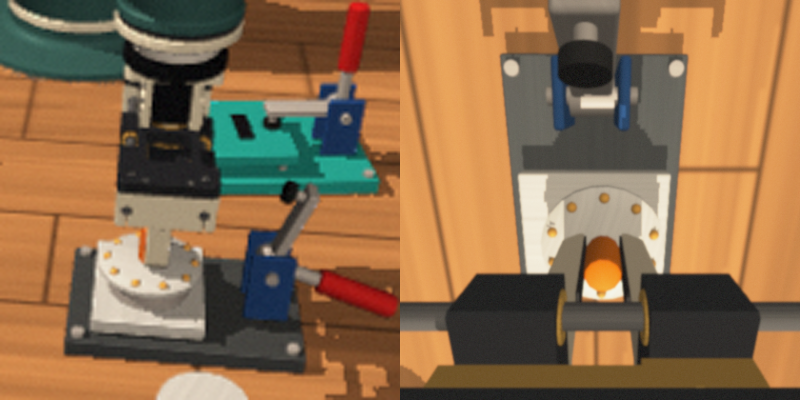

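The cap sits flat with its hub on the sunken platen, and the clamp is back. The press is about 16 N net with the TCP stopped 8 mm below first contact, so the platen is on its stop. Handing in.

```bash
python3 -c "
from station import manip
print(manip.finish_job())"
```

```text
the job is handed in; nothing more can be done
None
```

I handed the job in at about 11.4 s with the clamp fully back and the cap over the pin, pressing it down with about 16 N; the TCP stopped about 8 mm below first contact, so the platen should be fully home, but no verdict came back.

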